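# Cast one vote at the turners' exhibition

### The arm

A 6-joint arm with a two-finger parallel gripper is mounted at the origin on the work surface. World frame = base frame: x ahead of the robot, y to its left, z up, the work surface at z = 0. Lengths are in m, angles in degrees, forces in N, time in s.
With the tool pointing down it reaches from about 0.375 to 0.9 m from the base axis. Payload 3.1 kg.
Tool frame: the origin (TCP) lies between the finger pads; the fingertips stand 11 mm ahead of it and the grasp point (between the pads) lies 8 mm behind it; x points along the fingers, y is the direction in which the jaws open and shut, and the axes are right-handed (so a half turn about x gives the same grasp; the last joint's range is limited). The gripper opens to 87 mm and grips with 3 to 60 N. Pads are 19 mm wide; open, the fingers measure 117 mm over their backs; the gripper's body (75 mm by 190 mm) begins 51 mm behind the grasp point.
Start: joints at [-80.357, 30.224, 82.088, -0, 67.689, -10.227], TCP at [0.212, -0.588, 0.234] pointing down, gripper open.
Joint ranges: [-176.69, 176.69], [-43.24, 126.21], [12.49, 139.97], [-82, 262], [0, 151.66], [-163.58, 163.58]. Speed limits (degrees/s): [159.86, 159.86, 180, 180, 180, 180].

### API

Orientations are given as a 3x3 rotation matrix whose columns are the frame's x, y, z axes.
In Python, from rig import bot gives the robot as it stands.
- The arm moves only by the shell command python3 -m inch 'ROWS' [OPENING]. ROWS is a JSON object of lists of equal length, an entry for each row: "dp": the shift along the tool's x, y, z in mm, a list of three; "yaw": the turn about the tool's x in degrees. In form: {"dp": [[tx, ty, tz], ...], "yaw": [yaw, ...]}. A call has 1 to 20 rows; each row shifts and turns the commanded pose from where the row before left it, along the tool's axes as they then stand; what a row does not reach is not made up. A row lasts 1/12 s, in which the tool goes at most 41.7 mm and 7.16 degrees, less where a joint would pass 70% of its speed; a pose out of reach is approached as far as the arm can. A call is refused whole if a number of a shift passes 41.7 or a number of a turn 7.16, either way. A call with a gripper value outside its range is refused whole. OPENING is the finger opening in mm, from 0 to 87, set as the call begins (- or left out, the last holds). The fingers move at their own pace and stop on an object; the grip force is fixed at half the most. Time passes only in rows, so rows that do not move let the fingers close. It gives the time, the measured TCP pose, the force and the opening at its end, in the units of the state.
- bot.read_state(): the state, without advancing time (a new reading comes with each control period).
- bot.capture(name): name is "scene" or "top" or "wrist"; returns a dict with "color" (480x640x3 uint8, red, green, blue), "intrinsics" (3x3 intrinsics, pixels), "pose" (4x4, takes a point from camera to world coordinates). Camera axes: x right, y down, z forward; pixel columns grow to the right and rows downward; lengths in m; the calibration is good to about 2 mm. A picture is of the moment at which its call begins. There is no depth.
- bot.hand_in(): hands the job in, once; it reports no verdict.
The state is a dict: "time_s": time; "joint_positions": joint angles; "qvel": joint speeds; "tau": joint torques, N m; "position": TCP position; "tcp_rot": TCP orientation; "force": force on the tool from outside, world axes, zero at the start; "moment": the same for the moment, N m; "opening": opening from 0.0 (shut) to 1.0 (fully open).
Only numpy, scipy, OpenCV 4.12 (cv2) and the standard library are available. Lean on these libraries where they do the work, as an engineer would, in place of code of your own. Each camera call takes 0.05 s, during which the arm holds its last target.

### The job

Cast a vote for the footed bowl. Press the plunger of the token dispenser fully down once and let it come back up, so that a single wooden token slides out; then push that token across the table, without picking it up, until it lies wholly on the round cork pad in front of the footed bowl. Only one token may come out, and the exhibits and other wares must stay standing where they are.

Things in the scene. Friction and masses are not known exactly. Their poses are not given: they have to be found in the camera images.
- dispenser: Token dispenser of wood and brass, screwed down. Origin: on the table under the axis of its token magazine (rods and round cap 68 mm across, 65 mm tall); its -x is the way a token comes out, z up. Footprint: x = -27 (outlet edge) to 130 mm, y = 44 mm either side. The plunger's housing, 84 mm wide and 65 mm tall, stands behind the magazine at x = 47 to 127 mm.
- outlet (a point): Middle of the dispenser's outlet edge, 3 mm above the table, 27 mm from the magazine's axis. A full stroke of the plunger pushes the bottom token over this edge on to the table, where it lies flat with its centre about 43 to 60 mm beyond the edge. The next token drops into place when the plunger comes back up.
- plunger_top (a point): Middle of the top of the plunger's dark turned knob (40 mm across at its widest, the top 30 mm across), 122 mm above the table when up, at x = 87 mm, y = 0 in the dispenser's frame. It is pressed straight down 30 mm.
- plunger (a joint): Plunger travel in m: 0 up, 0.030 fully down. A spring brings it back; it starts to move at about 4 N, takes about 9 N at the bottom (more when pressed fast), and drives the token slide two and a half times as far.
- token0: The bottom token in the magazine, the one that comes out: a plain beech disc 50 mm across and 8 mm thick, 10 to 17 g. Origin: centre of its underside, z its axis. At the start it lies flat 3 mm above the table under three others.
- token1: The second token from the bottom, of the same kind, which must stay in the dispenser; it drops to 3 mm above the table when the first has gone. Origin: centre of its underside. Two more lie on it.
- pad_tazza: The voting pad of the footed bowl: a round of cork 100 mm across, so thin that a token slides on to it without a step. Origin: its centre, on the table. Three equal pads lie in a row, each on the robot's side (-x) of its exhibit, about 130 mm from pad centre to exhibit centre.
- tazza: The footed bowl, an exhibit: a wide open bowl (124 mm across the rim) on a slender stem and round foot, 90 mm tall. A bystander that must stay where it stands. Origin: centre of its underside, z up.
- jar: An exhibit: lidded round jar with a pointed finial, 100 mm across, 116 mm tall. A bystander that must stay where it stands. Origin: centre of its underside, z up.
- mortar: An exhibit: dark mortar 100 mm across the rim, 85 mm tall, with a pestle leaning in it (fixed to it, up to about 145 mm high). A bystander that must stay where it stands. Origin: centre of its underside, z up.
- mill: Pepper mill, 60 mm across, 185 mm tall. A bystander that must stay where it stands. Origin: centre of its underside, z up.
- eggcup: Egg cup, 50 mm across, 60 mm tall. A bystander that must stay where it stands. Origin: centre of its underside, z up.
- napkinring: Napkin ring standing on end, 50 mm across, 34 mm tall. A bystander that must stay where it stands. Origin: centre of its underside, z up.
- bowl: Small open bowl, 92 mm across, 45 mm tall. A bystander that must stay where it stands. Origin: centre of its underside, z up.
Mind the look-alikes: they are no part of the job. Leave any green or purple look-alike of the dispenser alone.

How it is judged:
By the outcome, as a careful person would: the job done as asked, in the order asked, and still so for the second after the job is handed in, with the robot touching nothing.
It also fails if it takes over 61 s, if anything falls off the work surface, if the arm or the gripper's body presses on something with over 40 N, if the wrist force passes 120 N, or if a joint passes its speed limit or range.

## Working session

There is one attempt and no reset: what is moved stays moved. The work goes in short steps, Python scripts to look and compute and a shell command to move; the robot and the scene stay as the last step left them, time stands still between calls to the robot, and variables do not carry over. Pictures are saved under pics/ and viewed, and the job is handed in when it is done.

```bash
mkdir -p pics; python3 - <<'E'
from rig import bot
import cv2,numpy as np
s=bot.read_state(); print(s['time_s'],s['position'],np.round(s['tcp_rot'],3),s['opening'],s['force'])
for n in ['scene','top']:
    c=bot.capture(n); cv2.imwrite(f'pics/{n}0.png',c['color'][:,:,::-1]); print(n,np.round(c['intrinsics'],1).tolist(),np.round(c['pose'],3).tolist())
E
```

```text
0.0 [ 0.21231619 -0.58707562  0.23256751] [[-0.     0.34  -0.94 ]
 [ 0.002 -0.94  -0.34 ]
 [-1.    -0.002 -0.   ]] 0.9983153736132484 [ 0.13204829  0.49236769 -0.19669869]
scene [[438.3, 0.0, 319.4], [0.0, 438.3, 240.5], [0.0, 0.0, 1.0]] [[0.515, 0.689, -0.51, 0.961], [0.857, -0.415, 0.306, -0.238], [-0.0, -0.595, -0.804, 0.795], [0.0, 0.0, 0.0, 1.0]]
top [[528.9, 0.0, 313.2], [0.0, 528.9, 238.7], [0.0, 0.0, 1.0]] [[0.004, -0.997, 0.077, 0.424], [-1.0, -0.004, 0.001, -0.014], [-0.001, -0.077, -0.997, 1.45], [0.0, 0.0, 0.0, 1.0]]
```

View pics/scene0.png

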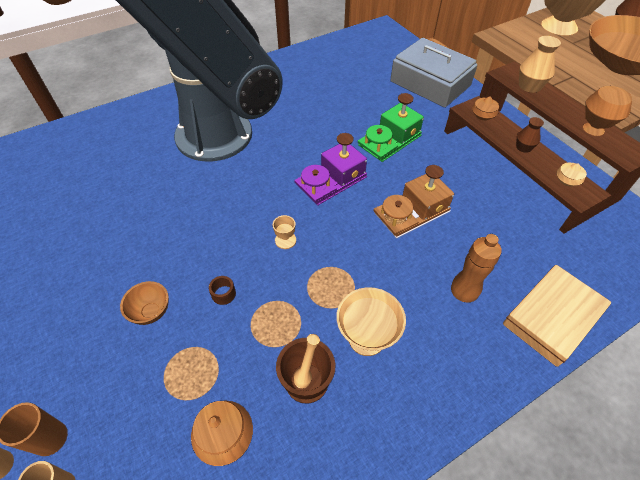

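View pics/top0.png

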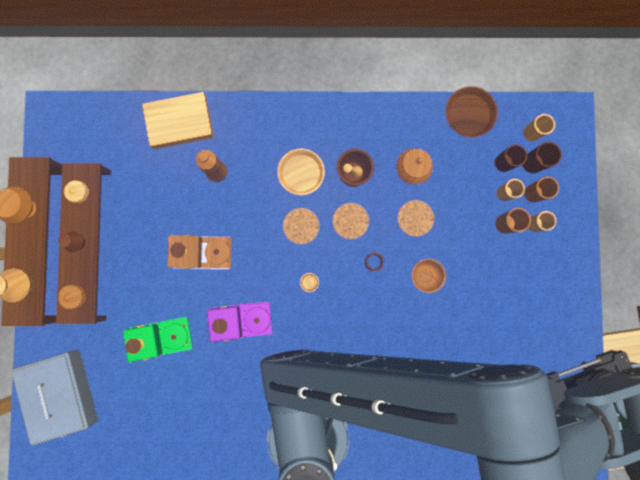

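Candidates for the dispenser in the top view are the wood and brass one at (200,252), the purple look-alike at (240,321) and the green look-alike at (157,340). I choose the wooden one. Candidate pads are (301,226), (351,220) and (416,218). The footed bowl is the pale wide bowl at (301,172), so its pad is (301,226). The small bowl at (428,275) and the egg cup at (310,282) could be mistaken for it. I'll check both choices in one close crop.

```bash
cat > h.py <<'E'
from rig import bot
import cv2,numpy as np
def ray(c,u,v,z):
    K,P=np.array(c['intrinsics']),np.array(c['pose'])
    d=P[:3,:3]@np.linalg.solve(K,[u,v,1]); o=P[:3,3]
    return o+d*(z-o[2])/d[2]
def px(c,p):
    K,P=np.array(c['intrinsics']),np.array(c['pose'])
    q=K@(P[:3,:3].T@(np.array(p)-P[:3,3])); return q[:2]/q[2]
def crop(c,n,x,y,w,h,k):
    i=c['color'][y:y+h,x:x+w,::-1]; cv2.imwrite(f'pics/{n}.png',cv2.resize(i,None,fx=k,fy=k,interpolation=cv2.INTER_CUBIC))
E
python3 - <<'E'
from h import *
c=bot.capture('top'); crop(c,'top1',150,140,200,150,4)
s=bot.capture('scene'); crop(s,'sc1',280,150,200,150,4)
E
```

```text
(no output)
```

View pics/top1.png

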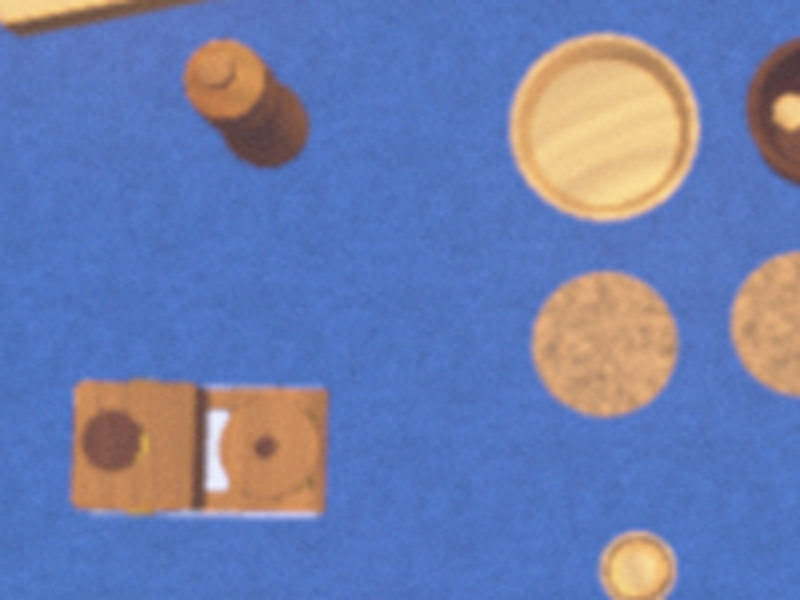

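View pics/sc1.png

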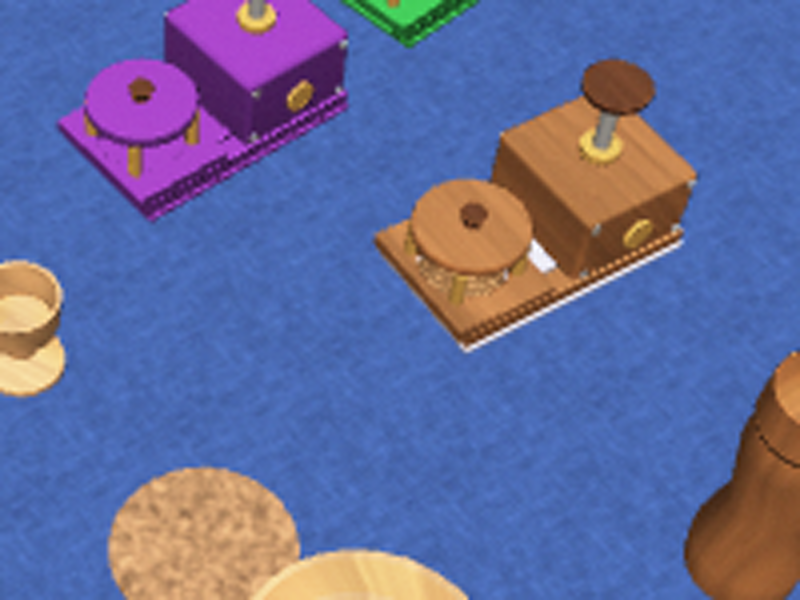

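The wooden dispenser has its cap at top (217,251) and knob at (178,250), and the pale bowl's pad is at (301,226). Now I'll convert these to positions.

```bash
python3 - <<'E'
from h import *
c=bot.capture('top'); s=bot.capture('scene')
T=lambda n,u,v,z:print(n,np.round(ray(c,150+u/4,140+v/4,z)*1e3,1))
S=lambda n,u,v,z:print(' s',n,np.round(ray(s,280+u/4,150+v/4,z)*1e3,1))
T('knob',112,440,.118);S('knob',618,85,.120)
T('cap',268,444,.063);S('cap',472,227,.063)
T('outA',328,390,.003);T('outB',325,516,.0);S('oA',465,348,0);S('oB',376,238,.008)
# pad via hsv
for n,cc,(u,v) in (('top',c,(301,226)),('scene',s,(331,287))):
    im=cv2.cvtColor(cc['color'],cv2.COLOR_RGB2HSV); m=((im[:,:,0]<30)|(im[:,:,0]>160)).astype(np.uint8)
    k,l,st,ce=cv2.connectedComponentsWithStats(m); i=l[v,u]; print(n,st[i],ce[i],np.round(ray(cc,*ce[i],0)*1e3,1))
    
T('tazza',605,127,.09);T('mill',225,72,.185);T('mill base',270,130,.0);T('egg',638,568,.06)
for p in ((316,-0.1),):pass
st=bot.read_state();print(st['time_s'])
E
```

```text
knob [497.2 328.  118. ]
 s knob [501.4 329.2 120. ]
cap [498.  239.6  63. ]
 s cap [506.7 236.8  63. ]
outA [538.4 210.    3. ]
outB [452.1 211.2   0. ]
 s oA [538.2 219.3   0. ]
 s oB [450.3 218.8   8. ]
top [ 283  208   36   36 1011] [300.75469832 225.56973294] [572.3  21.5   0. ]
scene [ 307  267   99   89 5041] [358.55723071 310.24538782] [647.5  42.3   0. ]
tazza [704.1  18.8  90. ]
mill [717.5 247.4 185. ]
mill base [719.6 253.6   0. ]
egg [417.7  -3.7  60. ]
0.3
```

```bash
python3 -m inch '{"dp":[[0,0,0],[0,0,0],[0,0,0],[0,0,0],[0,0,0],[0,0,0],[0,0,0],[0,0,0],[0,0,0],[0,0,0],[0,28,-29],[0,28,-29],[0,28,-29],[0,28,-29],[0,28,-29],[0,28,-29],[0,28,-29],[0,28,-29],[0,28,-29],[0,28,-29]],"yaw":[-7,-7,-7,-7,-7,-7,-7,-7,-7,-7,0,0,0,0,0,0,0,0,0,0]}' 0
```

```text
time_s: 1.97
position: [0.4942, -0.2968, 0.2337]
tcp_rot: [[0.0, 1.0, -0.002], [-0.0, -0.002, -1.0], [-1.0, 0.0, 0.0]]
force: [0.7, -0.0, 0.4]
opening: 0.004
```

```bash
python3 -m inch '{"dp":[[0,0,-35],[0,0,-35],[0,0,-35],[0,0,-35],[0,0,-35],[0,0,-35],[0,0,-35],[0,0,-35],[0,0,-35],[0,0,-35],[0,0,-35],[0,0,-35],[0,0,-35],[0,0,-35],[0,0,-35],[0,0,-35],[0,5,-35],[0,0,-30],[0,0,0],[0,0,0]],"yaw":[0,0,0,0,0,0,0,0,0,0,0,0,0,0,0,0,0,0,0,0]}' && python3 - <<'E'
from h import *
c=bot.capture('top'); crop(c,'top2',110,170,200,150,4)
w=bot.capture('wrist'); crop(w,'w2',0,0,640,480,1); print(np.round(w['pose'],3).tolist(),w['intrinsics'])
E
```

```text
time_s: 3.63
position: [0.499, 0.328, 0.2333]
tcp_rot: [[-0.0, 1.0, 0.001], [-0.0, 0.001, -1.0], [-1.0, -0.0, 0.0]]
force: [-0.6, 0.5, 0.4]
opening: 0.011
[[1.0, 0.001, -0.001, 0.499], [0.0, -0.953, -0.302, 0.411], [-0.001, 0.302, -0.953, 0.385], [0.0, 0.0, 0.0, 1.0]] [[333.42199162   0.         324.13602818]
 [  0.         333.42199162 238.97647416]
 [  0.           0.           1.        ]]
```

View pics/w2.png

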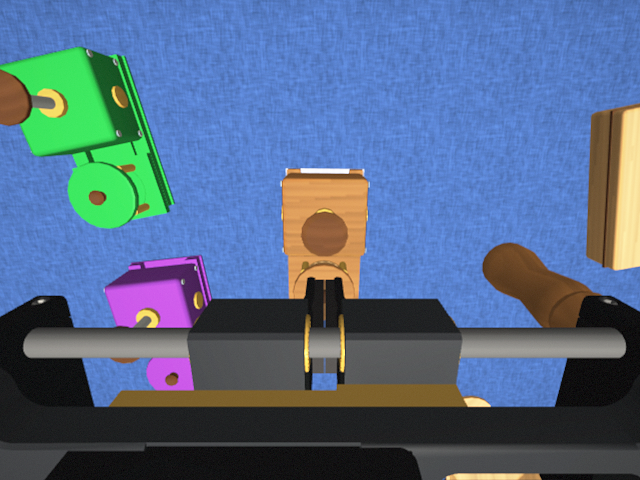

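View pics/top2.png

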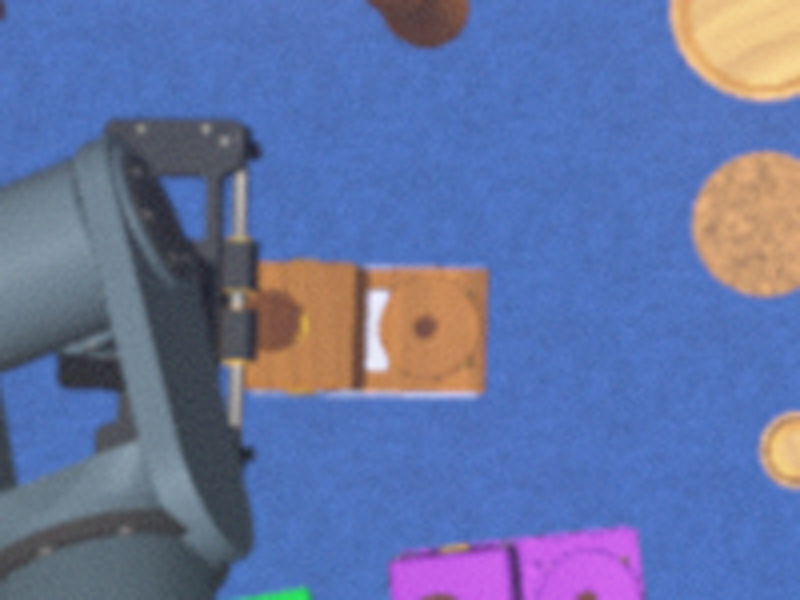

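```bash
python3 - <<'E'
from h import *
w=bot.capture('wrist'); print(ray(w,325,233,.118), ray(w,324.5,214,.118),px(w,[.499,.328,.122]))
E
```

```text
[0.49976048 0.33078458 0.118     ] [0.49935533 0.34704328 0.118     ] [324.08434221 237.61319693]
```

```bash
python3 -m inch '{"dp":[[20,0,-1],[20,0,0],[20,0,0],[20,0,0],[12,0,0],[4,0,0],[3,0,0],[3,0,0],[3,0,0],[3,0,0],[3,0,0],[3,0,0],[3,0,0],[3,0,0],[3,0,0],[3,0,0],[2,0,0],[0,0,0],[0,0,0]],"yaw":[0,0,0,0,0,0,0,0,0,0,0,0,0,0,0,0,0,0,0]}'
```

```text
time_s: 5.37
position: [0.4999, 0.3267, 0.1075]
tcp_rot: [[0.001, 1.0, -0.002], [-0.001, -0.002, -1.0], [-1.0, 0.001, 0.001]]
force: [-1.7, -3.0, 7.3]
opening: 0.005
```

```bash
python3 -m inch '{"dp":[[1.5,0,0],[1.5,0,0],[0,0,0],[0,0,0]],"yaw":[0,0,0,0]}'
```

```text
time_s: 5.7
position: [0.4999, 0.3267, 0.1046]
tcp_rot: [[0.001, 1.0, -0.002], [-0.001, -0.002, -1.0], [-1.0, 0.001, 0.001]]
force: [-1.1, -4.0, 8.4]
opening: 0.008
```

```bash
python3 -m inch '{"dp":[[1,0,0],[1,0,0],[0,0,0],[0,0,0]],"yaw":[0,0,0,0]}'; python3 -m inch '{"dp":[[1,0,0],[0,0,0],[0,0,0]],"yaw":[0,0,0]}'
```

```text
time_s: 6.03
position: [0.5, 0.3267, 0.1031]
tcp_rot: [[0.002, 1.0, -0.002], [-0.001, -0.002, -1.0], [-1.0, 0.002, 0.001]]
force: [-1.8, -4.6, 11.4]
opening: 0.004
time_s: 6.28
position: [0.5, 0.3267, 0.103]
tcp_rot: [[0.002, 1.0, -0.002], [-0.001, -0.002, -1.0], [-1.0, 0.002, 0.001]]
force: [-3.3, -5.9, 15.1]
opening: 0.003
```

The plunger is at its stop: z no longer changes while the force rises to 15 N. I'll lift slowly at first, then look.

```bash
python3 -m inch '{"dp":[[0.5,0,0],[0,0,0],[-4,0,0],[-4,0,0],[-4,0,0],[-4,0,0],[-4,0,0],[-4,0,0],[-4,0,0],[-4,0,0],[-15,0,0],[-20,0,0],[-20,0,0],[-10,0,0],[0,0,0]],"yaw":[0,0,0,0,0,0,0,0,0,0,0,0,0,0,0]}' 40 && python3 - <<'E'
from h import *
c=bot.capture('top'); crop(c,'top3',150,180,200,150,4)
s=bot.capture('scene'); crop(s,'sc3',280,150,200,150,4)
E
```

```text
time_s: 7.53
position: [0.5003, 0.3282, 0.198]
tcp_rot: [[0.003, 1.0, -0.002], [0.001, -0.002, -1.0], [-1.0, 0.003, -0.001]]
force: [-0.3, -0.4, -0.1]
opening: 0.458
```

View pics/top3.png

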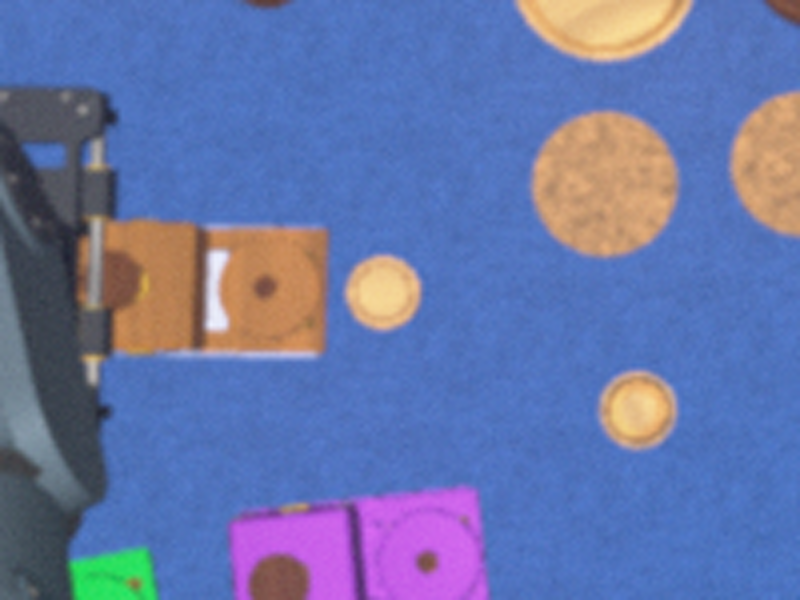

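View pics/sc3.png

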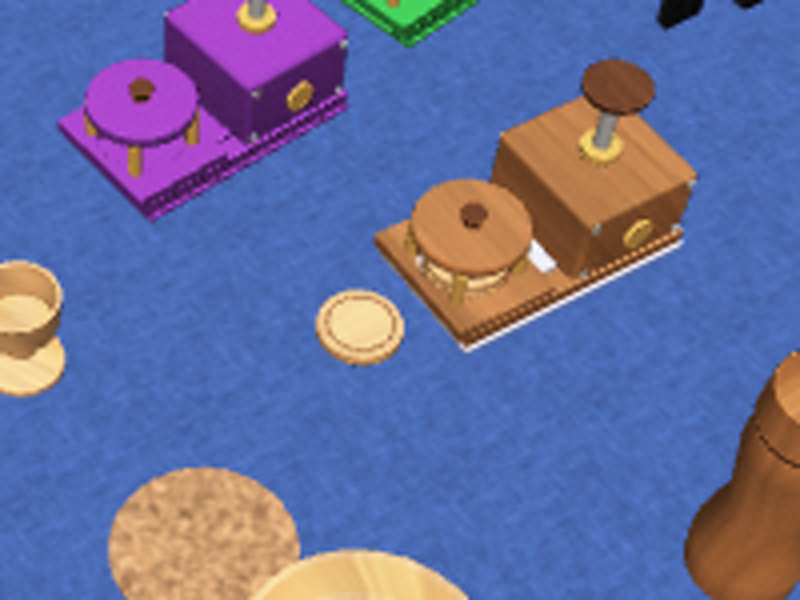

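One token is out at top pixel (246,253), the plunger is back up, and the other tokens are still in the magazine.

```bash
python3 - <<'E'
from h import *
c=bot.capture('top'); s=bot.capture('scene')
print(ray(c,150+384/4,180+292/4,.008),ray(s,280+360/4,150+324/4,.008))
print('edge',ray(c,150+327/4,180+290/4,.008))
for cc,(u,v),n in ((c,(301,226),'top'),(s,(331,287),'scene')):
    p=ray(cc,u,v,0);print(n,p)
E
```

```text
[0.49571939 0.17039036 0.008     ] [0.49804618 0.1739874  0.008     ]
edge [0.49693778 0.20931355 0.008     ]
top [0.57114843 0.02086494 0.        ]
scene [0.57293626 0.02324778 0.        ]
```

```bash
python3 -m inch '{"dp":[[0,-1,27],[0,-1,27],[0,-1,27],[0,0,27],[0,0,27],[0,0,0],[25,0,0],[25,0,0],[25,0,0],[25,0,0],[25,0,0],[15,0,0],[8,0,0],[0,0,0],[0,0,0]],"yaw":[0,0,0,0,0,0,0,0,0,0,0,0,0,0,0]}' 74 && python3 - <<'E'
from h import *
w=bot.capture('wrist'); crop(w,'w4',0,0,640,480,1)
s=bot.capture('scene'); crop(s,'sc4',280,150,200,150,4)
E
```

```text
time_s: 8.98
position: [0.496, 0.1928, 0.0476]
tcp_rot: [[-0.001, 1.0, -0.002], [-0.0, -0.002, -1.0], [-1.0, -0.001, 0.0]]
force: [-0.1, -0.3, 0.7]
opening: 0.854
```

View pics/sc4.png

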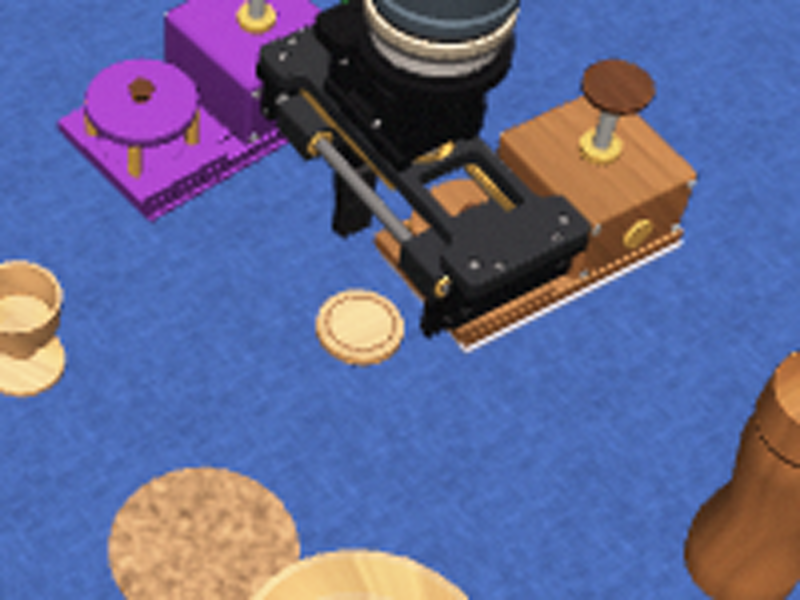

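The fingers straddle the rear of the token clear of the base. I'll go down, close to 46 mm, then push in -y.

```bash
python3 -m inch '{"dp":[[10,0,1],[10,0,0],[8,0,0],[4,0,0],[0,0,0],[0,0,0]],"yaw":[0,0,0,0,0,0]}' 74; python3 -m inch '{"dp":[[0,0,0],[0,0,0],[0,0,0],[0,0,0],[0,0,0],[0,0,0]],"yaw":[0,0,0,0,0,0]}' 46; python3 - <<'E'
from h import *
s=bot.capture('scene'); crop(s,'sc5',280,150,200,150,4)
E
```

```text
time_s: 9.58
position: [0.4959, 0.1915, 0.0155]
tcp_rot: [[-0.001, 1.0, -0.002], [-0.0, -0.002, -1.0], [-1.0, -0.001, 0.0]]
force: [-0.6, -0.0, 0.2]
opening: 0.851
time_s: 10.08
position: [0.4963, 0.1916, 0.0162]
tcp_rot: [[0.0, 1.0, -0.002], [0.0, -0.002, -1.0], [-1.0, 0.0, -0.0]]
force: [-0.4, -1.0, -0.4]
opening: 0.55
```

View pics/sc5.png

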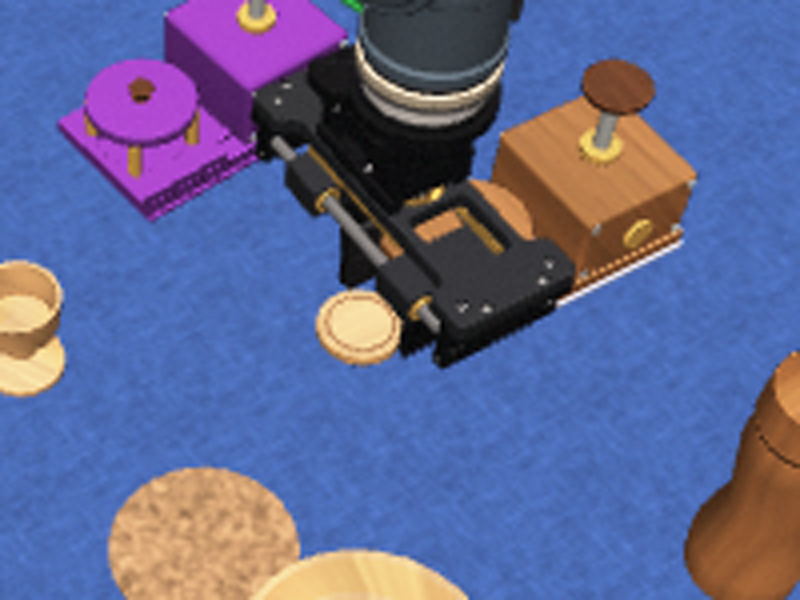

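```bash
python3 -m inch '{"dp":[[0,0,2],[0,0,3],[0,0,5],[0,0,7],[0,0,7],[0,0,7],[0,0,7],[0,0,7],[0,0,7],[0,0,7],[0,0,6],[0,0,4],[0,0,3],[0,0,2],[0,0,1],[0,0,0],[0,0,0]],"yaw":[0,0,0,0,0,0,0,0,0,0,0,0,0,0,0,0,0]}' 46; python3 - <<'E'
from h import *
s=bot.capture('scene'); crop(s,'sc6',250,150,200,150,4)
w=bot.capture('wrist'); crop(w,'w6',0,0,640,480,1)
E
```

```text
time_s: 11.55
position: [0.4961, 0.1167, 0.016]
tcp_rot: [[0.0, 1.0, -0.002], [-0.0, -0.002, -1.0], [-1.0, 0.0, 0.0]]
force: [0.2, 0.4, 0.7]
opening: 0.528
```

View pics/sc6.png

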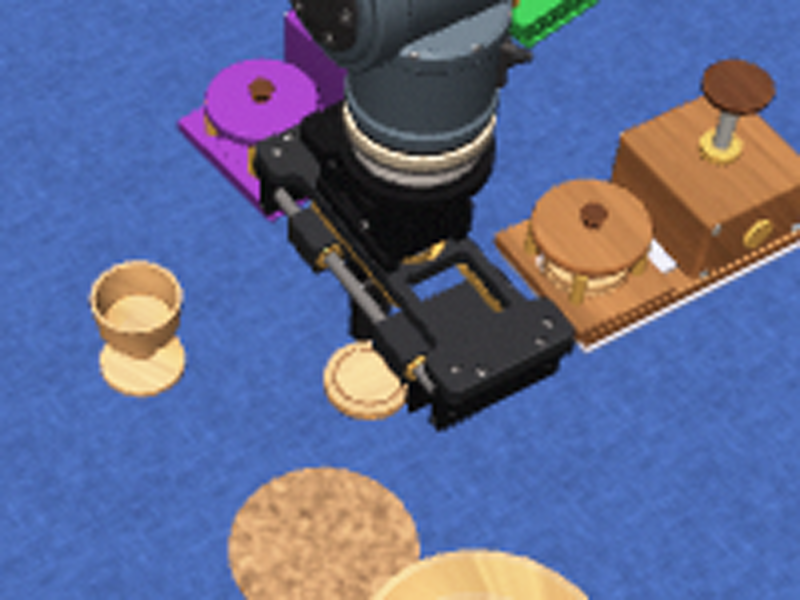

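```bash
python3 -m inch '{"dp":[[0,0,-4],[0,0,-8],[0,0,-10],[0,0,-10],[-20,0,0],[-25,0,0],[-25,0,0],[0,0,0],[0,0,0]],"yaw":[0,0,0,0,0,0,0,0,0]}' 46; python3 - <<'E'
from h import *
s=bot.capture('scene'); crop(s,'sc7',250,150,200,150,4)
w=bot.capture('wrist'); crop(w,'w7',0,0,640,480,1)
c=bot.capture('top'); crop(c,'top7',200,180,200,150,4)
E
```

```text
time_s: 12.4
position: [0.497, 0.1498, 0.0873]
tcp_rot: [[0.004, 1.0, -0.001], [0.0, -0.001, -1.0], [-1.0, 0.004, -0.0]]
force: [0.5, 0.0, 0.4]
opening: 0.527
```

View pics/sc7.png

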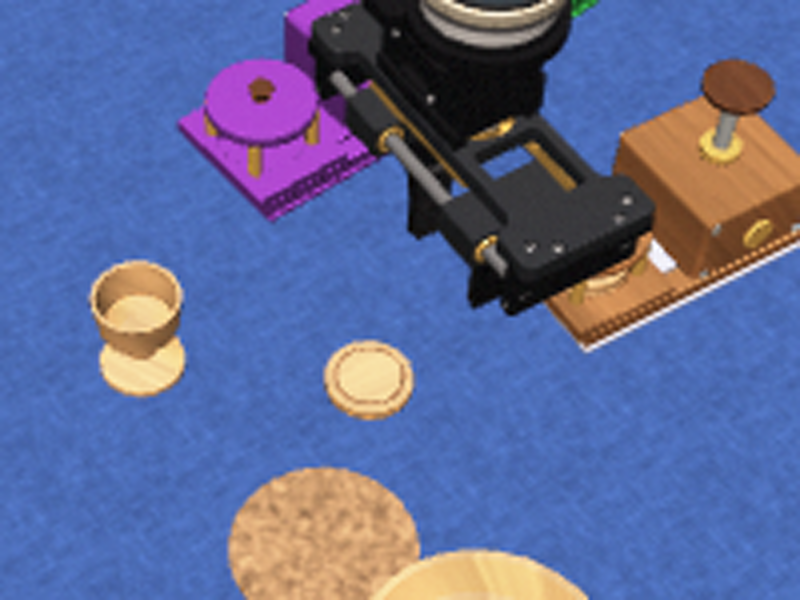

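View pics/top7.png

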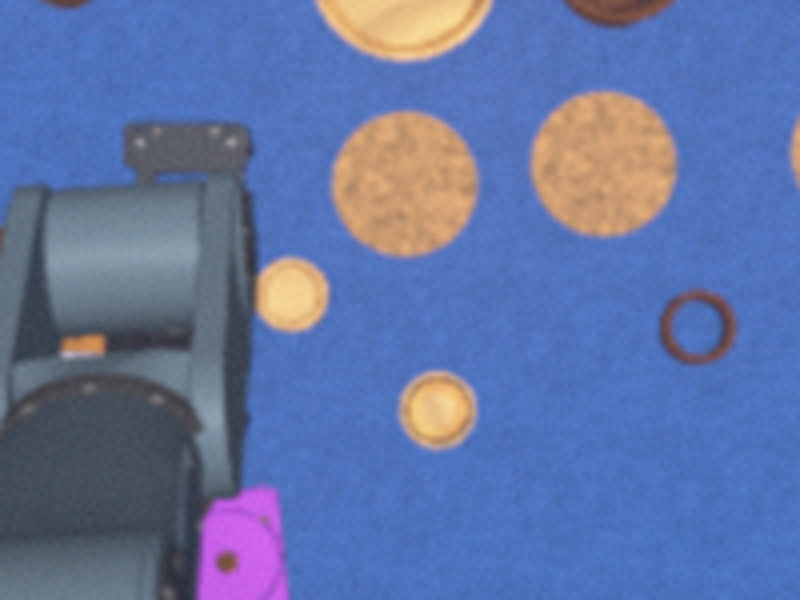

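The token lies free at top crop (292,294) with the pad at (405,184), both in clear view.

```bash
python3 - <<'E'
from h import *
c=bot.capture('top'); s=bot.capture('scene')
t=ray(c,200+292.5/4,180+294/4,.008); t2=ray(s,250+368.5/4,150+376/4,.008)
p=ray(c,200+405/4,180+184/4,0);p2=ray(s,250+324/4,150+548/4,0)
print(t,t2,p,p2)
for a,b in((t,p),(t2,p2)): print((b-a)[:2]*1e3,np.degrees(np.arctan2(*(b-a)[1::-1])))
E
```

```text
[0.49463467 0.09633121 0.008     ] [0.49611398 0.10001315 0.008     ] [0.57115102 0.02017608 0.        ] [0.57293626 0.02324778 0.        ]
[ 76.51634689 -76.15513184] -44.864440566890536
[ 76.82228391 -76.76537222] -44.978769128411315
```

```bash
python3 -m inch '{"dp":[[0,-11,7],[0,-11,7],[0,-11,6],[0,0,0],[0,0,0],[0,0,0],[0,0,0],[15,0,0],[20,0,0],[20,0,0],[11,0,0],[6,0,0],[0,0,0],[0,0,0]],"yaw":[-6.4,-6.4,-6.4,-6.4,-6.4,-6.4,-6.4,0,0,0,0,0,0,0]}' 34; python3 - <<'E'
from h import *
s=bot.capture('scene'); crop(s,'sc8',250,150,200,150,4)
E
```

```text
time_s: 13.82
position: [0.4653, 0.1252, 0.0137]
tcp_rot: [[-0.001, 0.711, 0.703], [-0.0, 0.703, -0.711], [-1.0, -0.001, -0.001]]
force: [-0.4, -0.3, -0.2]
opening: 0.391
```

View pics/sc8.png

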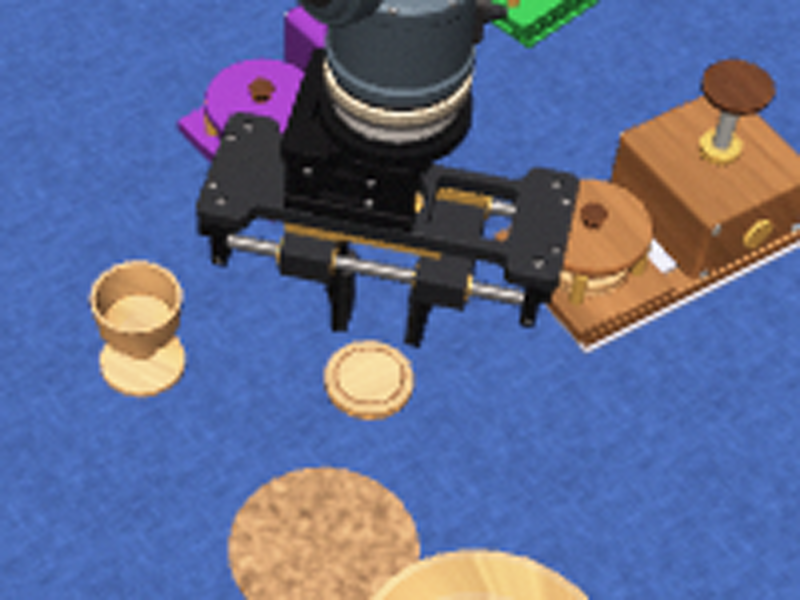

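```bash
python3 -m inch '{"dp":[[-1,3,3],[0,0,4],[0,0,5],[0,0,8],[0,0,8],[0,0,8],[0,0,8],[0,0,8],[0,0,8],[0,0,8],[0,0,8],[0,0,8],[0,0,8],[0,0,8],[0,0,6],[0,0,5],[0,0,4],[0,0,3],[0,0,2],[0,0,0]],"yaw":[0,0,0,0,0,0,0,0,0,0,0,0,0,0,0,0,0,0,0,0]}' 34; python3 - <<'E'
from h import *
s=bot.capture('scene'); crop(s,'sc9',250,190,200,150,4)
c=bot.capture('top'); crop(c,'top9',200,150,200,150,4)
E
```

```text
time_s: 15.53
position: [0.5523, 0.0418, 0.015]
tcp_rot: [[0.0, 0.711, 0.703], [-0.0, 0.703, -0.711], [-1.0, 0.0, 0.0]]
force: [0.1, -0.4, -0.2]
opening: 0.389
```

View pics/sc9.png

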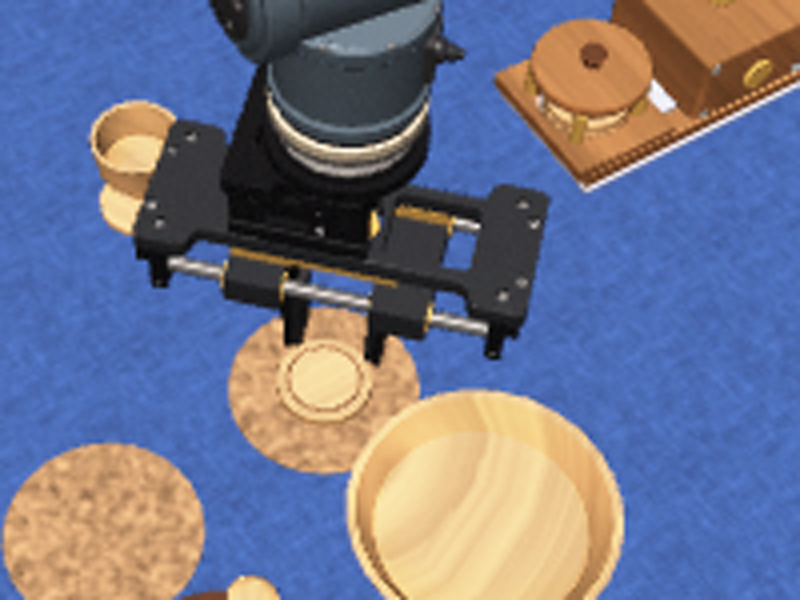

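View pics/top9.png

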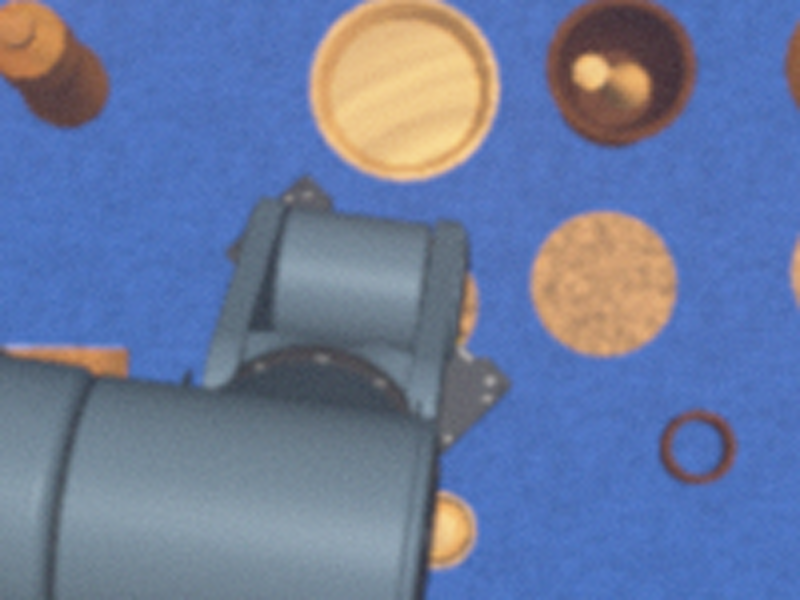

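The token is on the pad near its centre (scene crop (324,380) against pad (324,390)). I'll back off, lift clear and check.

```bash
python3 -m inch '{"dp":[[0,0,-3],[0,0,-8],[0,0,-12],[0,0,-12],[0,0,0],[-20,0,0],[-30,0,0],[-35,0,0],[-35,0,0],[-35,0,0],[-20,0,-20],[0,0,-35],[0,0,-35],[0,-10,-35],[0,0,-20],[0,0,0],[0,0,0]],"yaw":[0,0,0,0,0,0,0,0,0,0,0,0,0,0,0,0,0]}' 34; python3 - <<'E'
from h import *
s=bot.capture('scene'); crop(s,'sc10',250,190,200,150,4);crop(s,'sc10f',0,0,640,480,1)
c=bot.capture('top'); crop(c,'top10',0,0,640,480,1);crop(c,'top10c',200,150,200,150,4)
E
```

```text
time_s: 17.05
position: [0.4174, 0.1637, 0.1903]
tcp_rot: [[0.001, 0.709, 0.705], [-0.0, 0.705, -0.709], [-1.0, 0.0, 0.001]]
force: [0.2, 0.1, 0.1]
opening: 0.393
```

View pics/sc10f.png

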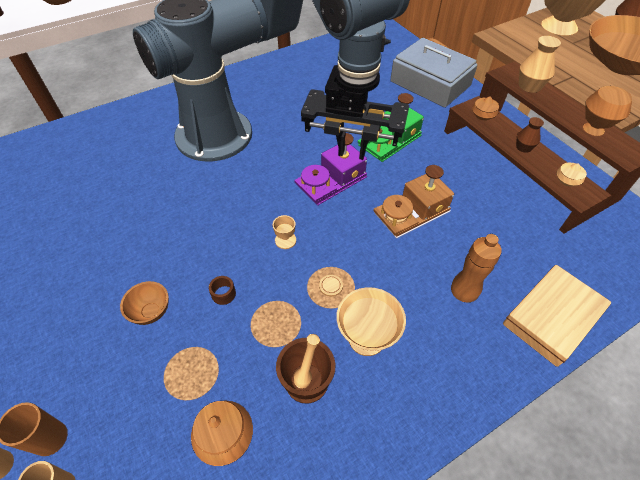

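View pics/top10c.png

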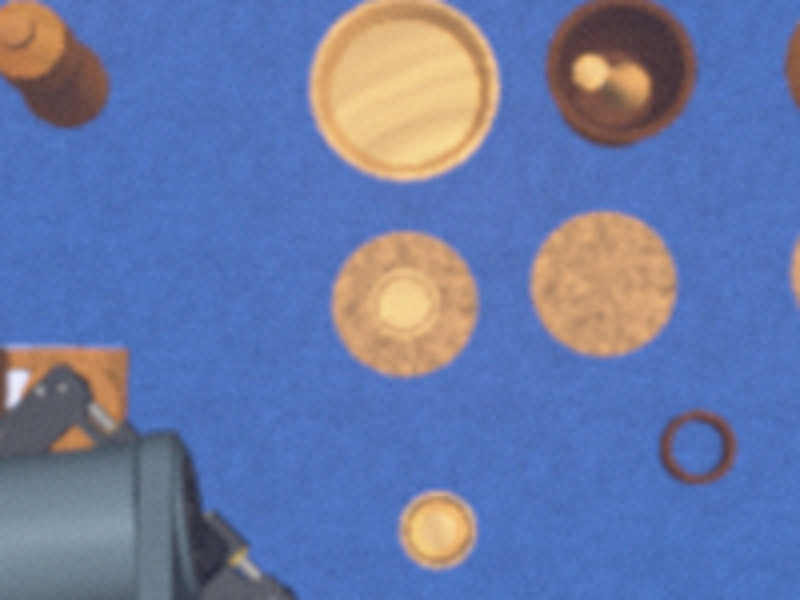

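The token sits at (405,303) in the crop and the pad at (405,304). The other wares stand where they stood, and the gripper is clear.

```bash
python3 -c "
from rig import bot
print(bot.hand_in(), bot.read_state()['time_s'])"
```

```text
the job is handed in; nothing more can be done
the job is handed in; nothing more can be done
```

The vote is cast: the token lies wholly on the footed bowl's cork pad, and the job is handed in at about 17 s of the 61 s allowed.

- **Dispensing:** I pressed the wooden dispenser's plunger to its stop; z stopped changing as the force rose to about 15 N. I then let it come back up. One token came out, and the rest stayed in the magazine.
- **Pushing:** I pushed the token with a cradle of two half-open fingers, first 75 mm straight out, then about 108 mm diagonally on to the pad. It was never gripped or lifted.
- **Last checks:** In the top view the token centre is about a quarter of a pixel (under 1 mm) from the pad centre. The exhibits and other wares look unmoved by eye, though I did not measure their positions again. The gripper was clear of everything, with the fingertips about 0.18 m up. No check failed or disagreed, beyond differences of a few mm (up to about 9 mm on the dispenser) between the two cameras' position estimates.

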